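Unbolt the childproof knife box and slide it open

TASK

Open the childproof knife box. First draw the bolt's pin back out of the eye on the lid, then, with the lid still shut, tip the bolt's handle down into the side notch so the pin is parked and cannot slide home again; finally slide the lid fully open and leave it so. Leave the mug, bottle, jar and spoon where they stand.

Things in the scene. Friction and masses are not known exactly. Their poses are not given: they have to be found in the camera images.
- knife_box: Plywood box fixed to the table, 219 x 240 mm, 70 mm high. Origin: on the table, 105 mm behind its front (-x) face, mid-width; +x leads away from the robot at yaw 0. All x, y, z below are in this frame, mm. Front: solid deck, x -105 to -15, top z 70, carrying the bolt. Behind: knife well under the sliding lid (top z 70, x -14 to 104), then a rear rail up to z 76.
- housing (a point): Top middle of the dark steel bolt housing on the deck: x -102 to -18, y -15 to 15, top z 100. It guides the pin along x, axis at y 0, z 80. In its top an open slot 14 mm wide, x -81 to -34; the pin's handle stands up through it and travels along it, kept upright to about 10 degrees by the 26 mm high walls.
- notch (a point): Middle of the floor of the side notch: at the slot's -x end the housing's -y wall is cut away, x -82 to -67, down to z 74. Here, with the pin drawn right back, the handle can be tipped over to -y; well over half way it mostly falls by its own weight, else it must be pressed on down; it then lies level across the notch, pointing to -y.
- slot_end (a point): Where the pin's origin (foot of the handle) stands when drawn back against the slot's end: x -76, y 0, z 80. Fixed to the box.
- pin: Loose steel bolt pin, about 150 g, 12 mm thick, captive in the housing, no spring, slides with a few N. Origin: on its axis at the foot of the handle, a heavy round rod 10 mm thick standing square to it. x: along the pin to its tip (box +x), z: along the handle. Tip 50 mm ahead, tail 60 mm behind. Home: origin at x -40 to -46; clear of the lid's eye beyond x -57; drawn right back: x -76.
- handle_end (a point): Free rounded end of the pin's handle, 55 mm from the pin's axis: at z 135 when upright, so the upper 35 mm stands clear above the housing; at about y -55, z 80 when parked.
- pin_tip (a point): Front end of the pin, centre of its end face.
- cleat (a point): Middle of the top of the wooden cleat on the lid, the bar to push the lid by: 70 mm long in x, 14 mm thick in y, 25 mm high (z 70 to 95). Moves with the lid; lid shut: x 55, y -80.
- eye (a point): Centre of the 16 mm square bore (along x) of the steel eye on the lid's front edge; the pin in it locks the lid. The eye spans x -7 to 9, is 32 mm wide in y and stands up to z 96. Moves with the lid; lid shut: y 0.
- lid (a joint): How far the wooden lid (118 x 238 mm) has slid along the box's +y, in m: 0 shut, 0.130 fully open at its stop. Takes about 2 to 4 N, stays where left; open, it overhangs the box's +y end by 130 mm.
- mug: Black mug, 80 mm across, 90 mm tall, a bystander. Origin: centre of its underside.
- spray_bottle: Amber bottle, 64 mm across, 160 mm tall, a bystander. Origin: centre of its underside.
- jar: Small glass jar with a steel cap, 60 mm across, 85 mm tall, a bystander. Origin: centre of its underside.
- spoon: Wooden spoon lying flat beyond the box, a bystander.

How it is judged (in metres and radians):
On the way, in this order (a step that is already met when the one before it is completed fails the run):
1. the pin is drawn clear of the lid's eye, the lid still shut (x of pin_tip in the frame of knife_box below -0.01 m and value of joint lid below 0.012 m), for 0.05 s.
2. the handle lies in the side notch, the lid still shut (angle between pin's own z axis and vertical above 1.2 rad and x of pin in the frame of knife_box below -0.066 m and y of handle_end in the frame of knife_box below -0.035 m and value of joint lid below 0.012 m), for 0.2 s.
3. the lid is slid fully open (value of joint lid above 0.115 m), for 0.2 s.
At the end, for the whole second after the job is handed in: The pin lies drawn back with its handle down in the side notch (origin beyond x = -66 mm in the box's frame, handle more than 1.2 rad from upright, its end more than 35 mm to the box's -y side), at rest, and the lid is open by at least 115 of its 130 mm (angle between pin's own z axis and vertical above 1.2 rad and x of pin in the frame of knife_box below -0.066 m and y of handle_end in the frame of knife_box below -0.035 m and value of joint lid above 0.115 m and linear speed of pin below 0.02 m/s); the robot touches nothing.
It fails at once if the mug is moved by more than 30 mm (distance of mug from where it was at the start of the episode above 0.03 m).
It fails at once if the spray bottle is moved by more than 30 mm (distance of spray_bottle from where it was at the start of the episode above 0.03 m).
It fails at once if the jar is moved by more than 30 mm (distance of jar from where it was at the start of the episode above 0.03 m).
It fails at once if the spoon is moved by more than 30 mm (distance of spoon from where it was at the start of the episode above 0.03 m).
It also fails if it takes over 48 s, if anything falls off the work surface, if the arm or the gripper's body presses on something with over 40 N, if the wrist force passes 120 N, or if a joint passes its speed limit or range.

ROBOT

A 7-joint arm with a two-finger parallel gripper is mounted at the origin on the work surface. World frame = base frame: x ahead of the robot, y to its left, z up, the work surface at z = 0. Lengths are in m, angles in degrees, forces in N, time in s.
With the tool pointing down it reaches from about 0.4 to 0.85 m from the base axis. Payload 4.5 kg.
Tool frame: the origin (TCP) lies at the centre of the arm's flange, where the gripper is bolted on; the fingertips stand 173 mm ahead of it and the grasp point (between the pads) lies 155 mm ahead of it; z points along the fingers, y is the line along which they close (so a half turn about z gives the same grasp; the last joint's range is limited). The gripper opens to 85 mm and grips with 20 to 120 N. Pads are 22 mm wide; open, the fingers measure 114 mm over their backs; the gripper's body (76 mm by 85 mm) begins 54 mm behind the grasp point. The pads swing forward as they close: fully open they stand 13 mm farther back than shut.
Start: joints at [75.963, 39.483, -11.15, 89.685, 9.013, 51.709, -12.324], TCP at [0.172, -0.601, 0.405] pointing down, gripper open.
Joint ranges: [-172.22, 172.22], [-26.19, 119.32], [-84.43, 86.54], [7.71, 146.69], [-57.33, 237.33], [2.42, 119.75], [-152.13, 152.13]. Speed limits (degrees/s): [147.25, 147.25, 180, 180, 180, 180, 180].

INTERFACE

Orientations are given as [roll, pitch, yaw] about the fixed x, y, z axes, in that order (R = Rz(yaw) Ry(pitch) Rx(roll)).
In Python, from cell import ctrl gives the robot as it stands.
- The arm moves only by the shell command python3 -m inch 'ROWS' [FORCE]. ROWS is JSON, a list of rows, each an object with "rot": the turn, a rotation vector about the tool's x, y, z in degrees, a list of three; "delta_pos": the shift along the tool's x, y, z in mm, a list of three; "claw": the opening, from 0 (shut) to 1 (fully open). A call has 1 to 8 rows; each row is the pose to reach, as a shift and turn from the pose commanded when the call began, along the tool's axes at that moment; what a row does not reach only later rows make up. A row lasts 1/8 s, in which the tool goes at most 62.5 mm and 10.7 degrees, less where a joint would pass 70% of its speed; a pose out of reach is approached as far as the arm can. A call with a gripper value outside its range is refused whole. The fingers move at their own pace and stop on an object; FORCE is the grip in N (left out, the last holds). Time passes only in rows, so rows that repeat a pose let the fingers close. It gives the time, the measured TCP pose, the force, the opening and the grip force at its end, in the units of the state.
- ctrl.get_state(): the state, without advancing time (a new reading comes with each control period).
- ctrl.read_camera(name): name is "scene" or "top" or "wrist"; returns (picture, depth): 400x640x3 uint8, red, green, blue; 400x640 float32, m along the optical axis (not along the pixel's ray), 0 where there is no reading.
- ctrl.camera_info(name): a dict with "K" (3x3 intrinsics, pixels), "R" (3x3) and "t" (3): a world point X has camera coordinates R X + t; the wrist camera has in their place "T_tool_cam" (4x4, takes a point from camera to tool coordinates, whose origin is the TCP and whose axes are the flange's). Camera axes: x right, y down, z forward; pixel columns grow to the right and rows downward; lengths in m; the calibration is good to about 2 mm. A picture is of the moment at which its call begins: read the wrist's pose just before it. camera_info takes no time and is no camera call.
- ctrl.sign_off(): hands the job in; it is judged then, once.
Trained networks look in the newest picture that a camera, given by its name, has taken for a name from the list of things; names that differ only in an ending like _2 or _b are one class to them, and where a whole thing is asked for, a point or a joint stands for the part that bears it (a point fixed in the world has none). Each returns a list of dicts, best first, with "score" (0 to 1); they miss things now and then, are a little off and sometimes report something else, mostly with a low value. They report only what shows in the picture. A call takes as long as a camera call.
- ctrl.masks_of(camera, query): "region" (400x640 bool, what is visible of it).
- ctrl.spot_point(camera, query): "centre" ([x, y, z] in m, in world coordinates, good to about 4 mm: a listed point, or the origin of a listed thing).
The state is a dict: "t": time; "qpos": joint angles; "joint_vel": joint speeds; "effort": joint torques, N m; "position": TCP position; "orientation": TCP orientation; "contact_force": force on the tool from outside, world axes, zero at the start; "wrist_torque": the same for the moment, N m; "grip_width": opening from 0.0 (shut) to 1.0 (fully open); "finger_force": force on a finger pad.
Only numpy, scipy, OpenCV 4.12 (cv2) and the standard library are available. Lean on these libraries where they do the work, as an engineer would, in place of code of your own. Each camera call takes 0.05 s, during which the arm holds its last target. There are 200 camera calls.

## Working session

There is one attempt and no reset: what is moved stays moved. The work goes in short steps, Python scripts to look and compute and a shell command to move; the robot and the scene stay as the last step left them, time stands still between calls to the robot, and variables do not carry over. Pictures are saved under pics/ and viewed, at most 10 in all, crops included, and the job is handed in when it is done.

```bash
mkdir -p pics; ls; cat > h.py <<'E'
import numpy as np,cv2
from cell import ctrl
from scipy.spatial.transform import Rotation as Ro
def shot(c,n):
    p,d=ctrl.read_camera(c); cv2.imwrite(f'pics/{n}.png',p[:,:,::-1]); return p,d
E
python3 - <<'E'
from h import *
for c in('scene','top'):
    shot(c,c+'0')
    for q in('knife_box','housing','notch','slot_end','pin','handle_end','pin_tip','cleat','eye','mug','spray_bottle','jar'):
        r=ctrl.spot_point(c,q)
        print(c,q,[(np.round(a['centre'],3).tolist(),round(a['score'],2)) for a in r[:2]])
s=ctrl.get_state();print(s)
E
```

```text
pics
scene knife_box [([0.546, -0.017, 0.002], 0.7), ([0.473, -0.005, 0.079], 0.19)]
scene housing [([0.509, -0.008, 0.141], 0.74), ([0.567, -0.115, 0.096], 0.62)]
scene notch [([0.469, -0.004, 0.078], 0.6)]
scene slot_end [([0.474, 0.003, 0.08], 0.73)]
scene pin [([0.503, -0.008, 0.081], 0.41)]
scene handle_end [([0.509, -0.004, 0.139], 0.63)]
scene pin_tip [([0.554, -0.022, 0.078], 0.61)]
scene cleat [([0.571, -0.114, 0.099], 0.76)]
scene eye [([0.549, -0.021, 0.082], 0.61)]
scene mug [([0.682, -0.205, -0.001], 0.58)]
scene spray_bottle [([0.518, -0.251, 0.0], 0.58)]
scene jar [([0.546, 0.192, 0.002], 0.57)]
top knife_box [([0.545, -0.021, 0.0], 0.77), ([0.507, -0.003, 0.079], 0.6)]
top housing [([0.489, 0.001, 0.102], 0.61), ([0.553, -0.022, 0.082], 0.52)]
top notch [([0.472, -0.006, 0.07], 0.59)]
top slot_end [([0.475, 0.001, 0.081], 0.95)]
top pin [([0.509, -0.002, 0.08], 0.58)]
top handle_end []
top pin_tip [([0.551, -0.02, 0.085], 0.73), ([0.686, -0.206, 0.0], 0.72)]
top cleat [([0.57, -0.113, 0.094], 0.71), ([0.766, -0.015, -0.002], 0.46)]
top eye [([0.546, -0.019, 0.078], 0.
[... 180 characters left out ...]
pos': array([ 75.96347997,  39.48361307, -11.15012843,  89.68480009,
         9.01344309,  51.71107815, -12.32502575]), 'joint_vel': array([-0.05012939,  0.00371912,  0.0118008 ,  0.03029212,  0.00579118,
       -0.01091891,  0.02769571]), 'effort': array([-2.14859924e-04, -5.39554667e+01, -1.26698758e+00, -1.58882117e+01,
        1.00161551e-02,  1.22481499e-03, -3.40279416e-05]), 'position': array([ 0.17201679, -0.60087144,  0.40470631]), 'orientation': array([1.79997932e+02, 6.77930233e-06, 1.59744519e+01]), 'contact_force': array([-0.40065564, -0.17037552, -0.00672461]), 'wrist_torque': array([ 0.07472271, -0.02056115, -0.01376134]), 'finger_force': 0.0, 'grip_width': 1.0009655546450116}
```

View pictures.

View pics/top0.png

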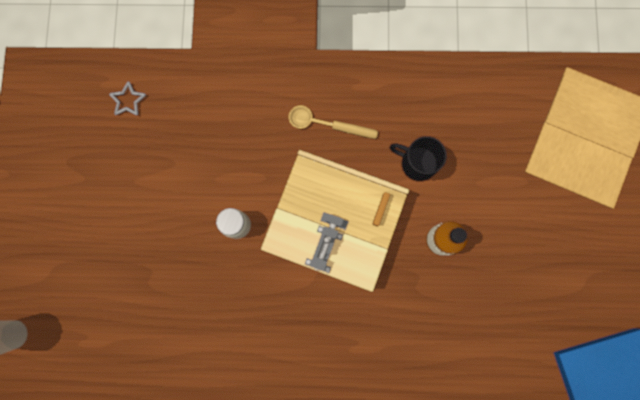

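View pics/scene0.png

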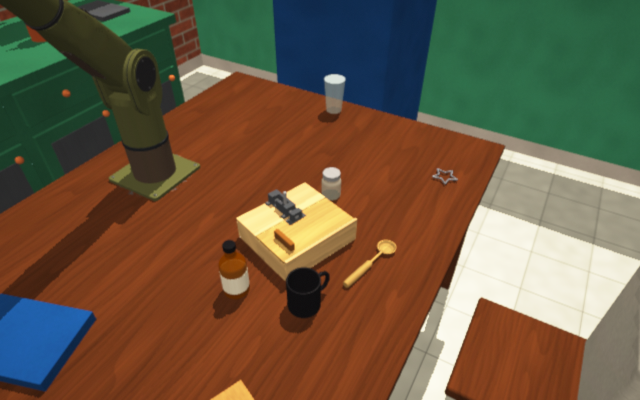

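```bash
python3 - <<'E'
from h import *
# fit box pose by known points
B={'slot_end':(-76,0),'notch':(-74.5,-8),'cleat':(55,-80),'eye':(1,0),'knife_box':(0,0)}
W={}
for c in('scene','top'):
    ctrl.read_camera(c)
    for q in B:
        for k in range(2):
            r=ctrl.spot_point(c,q)
            if r: W.setdefault(q,[]).append(r[0]['centre'])
a=[];b=[]
for q in B:
    for w in W.get(q,[]): a.append(np.array(B[q])/1000);b.append(np.array(w)[:2])
a=np.array(a);b=np.array(b);ca,cb=a.mean(0),b.mean(0)
H=(a-ca).T@(b-cb);y=np.arctan2(H[0,1]-H[1,0],H[0,0]+H[1,1])
R=np.array([[np.cos(y),-np.sin(y)],[np.sin(y),np.cos(y)]])
t=cb-R@ca;print('yaw',np.degrees(y),'org',t)
print(np.round(1000*(b-a@R.T-t),1).tolist())
print(ctrl.camera_info('wrist')['T_tool_cam'].round(3))
print(ctrl.camera_info('top'))
E
```

```text
yaw -12.920680247476415 org [ 0.55353686 -0.0281917 ]
[[-7.3, 18.1], [-7.3, 18.1], [-4.1, 15.4], [-4.1, 15.4], [-9.5, 11.6], [-9.5, 11.6], [88.1, -94.4], [88.1, -94.4], [-20.4, 3.6], [-20.4, 3.6], [-20.0, 9.2], [-20.0, 9.2], [-5.9, 8.5], [-5.9, 8.5], [-12.0, 9.1], [-12.0, 9.1], [-5.4, 10.5], [-5.4, 10.5], [-3.5, 8.4], [-3.5, 8.4]]
[[-0.002 -0.964 -0.267  0.067]
 [ 1.    -0.002 -0.    -0.   ]
 [-0.001 -0.267  0.964  0.03 ]
 [ 0.     0.     0.     1.   ]]
{'K': array([[502.60734335,   0.        , 319.36421458],
       [  0.        , 502.60734335, 196.42845211],
       [  0.        ,   0.        ,   1.        ]]), 'R': array([[ 0.01758729, -0.99966852, -0.01880279],
       [-0.9895818 , -0.01471605, -0.14321767],
       [ 0.1428935 ,  0.02112571, -0.98951258]]), 't': array([0.00131322, 0.60013775, 1.01511514])}
```

The top view shows the box at about (335,222), turned, with the bolt at (325,243) and the cleat at (382,209); the mug is at (423,158), the bottle at (447,238) and the jar at (234,223). One cleat detection was an outlier, so I'll refit from depth.

```bash
cat >> h.py <<'E'
def cloud(c,d):
    i=ctrl.camera_info(c);K=i['K'];v,u=np.mgrid[:400,:640]
    P=np.stack([(u-K[0,2])/K[0,0]*d,(v-K[1,2])/K[1,1]*d,d],-1)
    if c=='wrist':
        s=ctrl.get_state();T=i['T_tool_cam'];R=Ro.from_euler('xyz',s['orientation'],degrees=True).as_matrix()
        return (P@T[:3,:3].T+T[:3,3])@R.T+s['position']
    return (P-i['t'])@i['R']
def fit(a,b):
    from scipy.optimize import least_squares
    f=lambda p:(a@np.array([[np.cos(p[2]),np.sin(p[2])],[-np.sin(p[2]),np.cos(p[2])]])+p[:2]-b).ravel()
    r=least_squares(f,[.545,-.02,-.3],loss='soft_l1',f_scale=.003);return r.x,f(r.x).reshape(-1,2)
E
python3 - <<'E'
from h import *
p,d=shot('top','top1');X=cloud('top',d)
m=(abs(X[...,2]-.07)<.012)&(abs(X[...,0]-.55)<.2)&(abs(X[...,1]+.02)<.19)&(d>0)
n,l,st,_=cv2.connectedComponentsWithStats(m.astype(np.uint8));k=1+st[1:,4].argmax()
q=X[l==k];print(np.median(q[:,2]))
print(cv2.minAreaRect((q[:,:2]*1000).astype(np.float32)))
a=np.array([(-76,0),(1,0),(55,-80),(0,0)]*2)/1e3
b=np.array([(.474,.003),(.549,-.021),(.571,-.114),(.546,-.017),(.475,.001),(.546,-.019),(.570,-.113),(.545,-.021)])
x,r=fit(a,b);print(x,np.degrees(x[2]),(r*1000).round(1).tolist())
E
```

```text
0.07012264708189901
((550.1510009765625, -21.73748779296875), (240.4848175048828, 219.4159698486328), 70.43400573730469)
[ 0.54566098 -0.02034141 -0.32920626] -18.862129005564615 [[-0.3, 1.2], [-2.4, 0.3], [0.8, 0.2], [-0.3, -3.3], [-1.3, 3.2], [0.6, -1.7], [1.8, -0.8], [0.7, 0.7]]
```

```bash
cat >> h.py <<'E'
O=np.array([.5458,-.0203,0]);YAW=-19.5
BR=Ro.from_euler('z',YAW,degrees=True).as_matrix()
def go(*pts):
    "tool deltas (mm) from now for tip targets in box mm, and turn"
    s=ctrl.get_state();R=Ro.from_euler('xyz',s['orientation'],degrees=True)
    print('now tip box',((s['position']+R.apply([0,0,.173])-O)@BR*1000).round(1),'t',s['t'],'F',s['contact_force'].round(1),'w',round(s['grip_width'],3),round(s['finger_force'],1))
    G=Ro.from_euler('xyz',[180,0,YAW+90],degrees=True)
    print('rot',(R.inv()*G).as_rotvec(degrees=True).round(1))
    for q in pts:
        w=O+BR@np.array(q)/1000+[0,0,.173]
        print(q,(R.inv().apply(w-s['position'])*1000).round(1))
E
python3 - <<'E'
from h import *
go((-43,0,215))
E
```

```text
now tip box [-158.5 -672.1  231.7] t 2.45 F [ 0.8 -0.2 -0.1] w 0.997 0.0
rot [  0.    0.  -54.5]
(-43, 0, 215) [ 484.1 -480.3   16.7]
```

```bash
python3 -m inch '[{"rot":[0,0,-7],"delta_pos":[40,-40,2],"claw":1},{"rot":[0,0,-14],"delta_pos":[80,-80,4],"claw":1},{"rot":[0,0,-21],"delta_pos":[120,-120,6],"claw":1},{"rot":[0,0,-28],"delta_pos":[160,-160,8],"claw":1},{"rot":[0,0,-35],"delta_pos":[200,-200,10],"claw":1},{"rot":[0,0,-42],"delta_pos":[240,-240,10],"claw":1},{"rot":[0,0,-48],"delta_pos":[280,-280,12],"claw":1},{"rot":[0,0,-54.5],"delta_pos":[320,-320,12],"claw":1}]'
python3 - <<'E'
from h import *
go((-43,0,215))
E
```

```text
t: 3.45
position: [0.3924, -0.2037, 0.3929]
orientation: [179.9, 0.0, 70.7]
contact_force: [0.1, 0.2, -0.1]
grip_width: 0.999
finger_force: 0.0
now tip box [ -83.2 -224.1  219.9] t 3.45 F [ 0.1  0.2 -0.1] w 0.999 0.0
rot [0.1 0.  0.2]
(-43, 0, 215) [223.9  41.    4.9]
```

```bash
python3 -m inch '[{"rot":[0,0,0],"delta_pos":[50,10,1],"claw":0.6},{"rot":[0,0,0],"delta_pos":[105,20,2],"claw":0.6},{"rot":[0,0,0],"delta_pos":[160,30,4],"claw":0.6},{"rot":[0,0,0],"delta_pos":[205,38,5],"claw":0.6},{"rot":[0,0,0],"delta_pos":[224,41,5],"claw":0.6},{"rot":[0,0,0],"delta_pos":[224,41,5],"claw":0.6}]'
python3 - <<'E'
from h import *
p,d=shot('wrist','w1');go((-43,0,160),(-43,0,118))
for q in('handle_end','slot_end','eye','cleat','pin'):
    for a in ctrl.spot_point('wrist',q)[:2]: print(q,((np.array(a['centre'])-O)@BR*1000).round(1),a['score'])
X=(cloud('wrist',d)-O)@BR*1000
m=(X[...,2]>112)&(X[...,2]<145)&(abs(X[...,1])<25)&(X[...,0]>-90)&(X[...,0]<0);print(m.sum(),np.median(X[m],0),X[m].min(0),X[m].max(0))
E
```

```text
t: 4.2
position: [0.5053, -0.0071, 0.3877]
orientation: [180.0, 0.0, 70.6]
contact_force: [0.1, -0.3, -0.3]
grip_width: 0.598
finger_force: 0.0
now tip box [-42.8  -3.2 214.5] t 4.25 F [-0.4 -0.3  1. ] w 0.603 0.0
rot [-0.   0.1 -0.1]
(-43, 0, 160) [ 3.  -0.3 54.5]
(-43, 0, 118) [ 3.1 -0.3 96.5]
handle_end [-44.2  -0.7 134.6] 0.92
slot_end [-74.6  -2.7  83.2] 0.68
slot_end [203.4  83.4   1.3] 0.38
eye [ 3.7  2.6 79. ] 0.83
eye [-5.1  0.   0.7] 0.47
cleat [ 56.2 -78.8  93.2] 0.56
cleat [-42.2  -1.   75.9] 0.29
pin [-41.8   0.   79.6] 0.71
pin [  48.2 -227.9    2.3] 0.26
194 [-43.6839888   -0.33279926 132.68584478] [-48.55071666  -6.68909573 112.19736968] [-38.802178     2.50438516 136.67465044]
```

View pics/w1.png

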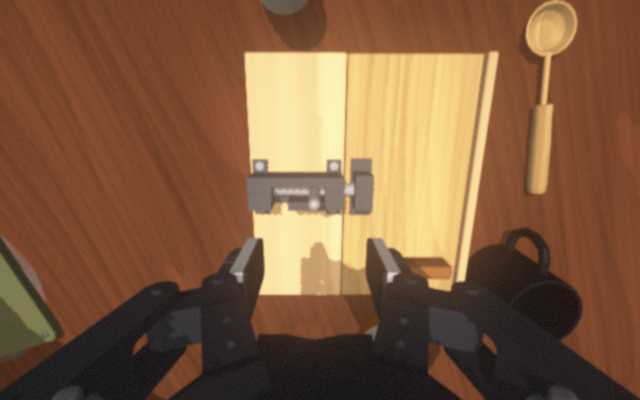

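Gripper is centred over the bolt; the handle top at (313,203) measures x -44, y -0.5, z 135, as it should. I'll descend and grip it.

```bash
python3 -m inch '[{"rot":[0,0,0],"delta_pos":[2.5,-1,45],"claw":0.6},{"rot":[0,0,0],"delta_pos":[2.5,-1,85],"claw":0.4},{"rot":[0,0,0],"delta_pos":[2.5,-1,98],"claw":0.3},{"rot":[0,0,0],"delta_pos":[2.5,-1,98],"claw":0.05},{"rot":[0,0,0],"delta_pos":[2.5,-1,98],"claw":0},{"rot":[0,0,0],"delta_pos":[2.5,-1,98],"claw":0},{"rot":[0,0,0],"delta_pos":[2.5,-1,98],"claw":0}]' 25
python3 - <<'E'
from h import *
go((-60,0,117),(-77,0,117))
E
```

```text
t: 5.38
position: [0.5052, -0.0051, 0.2904]
orientation: [179.9, -0.0, 70.5]
contact_force: [0.1, -0.9, -1.3]
grip_width: 0.1
finger_force: 24.3
now tip box [-43.2   0.8 117.4] t 5.375 F [ 0.1 -0.9 -1.3] w 0.1 24.3
rot [ 0.1 -0.  -0. ]
(-60, 0, 117) [ -0.8 -16.6   0.4]
(-77, 0, 117) [ -0.8 -33.6   0.3]
```

```bash
python3 -m inch '[{"rot":[0,0,0],"delta_pos":[0,-8,0],"claw":0},{"rot":[0,0,0],"delta_pos":[0,-17,0],"claw":0},{"rot":[0,0,0],"delta_pos":[0,-26,0],"claw":0},{"rot":[0,0,0],"delta_pos":[0,-32,0],"claw":0},{"rot":[0,0,0],"delta_pos":[0,-32,0],"claw":0}]'
python3 - <<'E'
from h import *
shot('scene','s2');shot('wrist','w2')
g=ctrl.spot_point('scene','pin_tip');print([((np.array(a['centre'])-O)@BR*1000).round(1) for a in g])
g=ctrl.spot_point('wrist','pin_tip');print([((np.array(a['centre'])-O)@BR*1000).round(1) for a in g])
go((-76,0,117))
E
```

```text
t: 6.0
position: [0.4747, 0.0058, 0.2898]
orientation: [180.0, 0.0, 70.5]
contact_force: [-0.7, -0.8, -1.5]
grip_width: 0.103
finger_force: 24.4
[array([-28.3,   3.5,  80. ])]
[array([-25.4,   2.5,  81.6])]
now tip box [-75.5   0.8 116.6] t 6.2 F [-0.3  0.3 -0.7] w 0.103 24.4
rot [-0.  0. -0.]
(-76, 0, 117) [-0.8 -0.5 -0.4]
```

Pin is drawn back (tip x about -26). Now I'll tip the handle along its arc.

```bash
python3 -m inch '[{"rot":[0,0,0],"delta_pos":[-6,0.5,0.5],"claw":0},{"rot":[0,0,0],"delta_pos":[-12,0.5,1.5],"claw":0},{"rot":[0,0,0],"delta_pos":[-18,0.5,3.5],"claw":0},{"rot":[0,0,0],"delta_pos":[-23,0.5,6],"claw":0},{"rot":[0,0,0],"delta_pos":[-32.5,0.5,13.5],"claw":0},{"rot":[0,0,0],"delta_pos":[-40,0.5,23],"claw":0},{"rot":[0,0,0],"delta_pos":[-43,0.5,30],"claw":0},{"rot":[0,0,0],"delta_pos":[-43,0.5,30],"claw":0}]'
python3 - <<'E'
from h import *
shot('scene','s3');p,d=shot('wrist','w3')
for c in('scene','wrist'):
  g=ctrl.spot_point(c,'handle_end');print([((np.array(a['centre'])-O)@BR*1000).round(1) for a in g])
go((-76,-44,85))
p=cv2.imread('pics/s3.png')[150:300,200:380];q=cv2.resize(p,None,fx=3,fy=3);cv2.imwrite('pics/s3c.png',q)
E
```

```text
t: 7.2
position: [0.4604, -0.0374, 0.2596]
orientation: [-180.0, 0.2, 70.3]
contact_force: [-1.5, -3.8, 4.3]
grip_width: 0.1
finger_force: 24.7
[array([-74.1, -44.4, 110. ])]
[array([-73.6, -51.7, 109.4])]
now tip box [-75.2 -43.4  86.9] t 7.4 F [-1.4 -4.5  4.4] w 0.102 24.8
rot [-0.   0.1 -0.1]
(-76, -44, 85) [-0.9 -0.9  1.9]
```

View pics/w3.png

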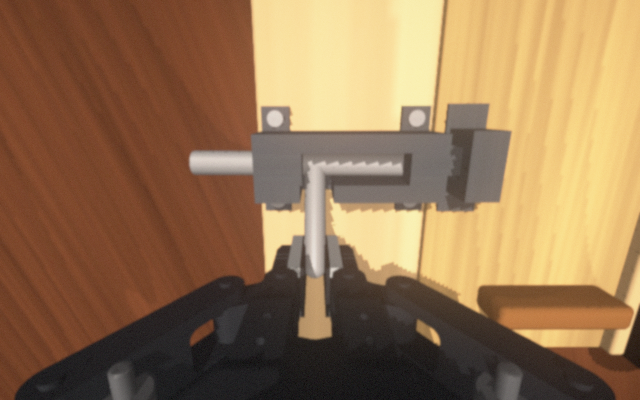

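The wrist view shows the handle tipped across the notch, held between the pads at (317,262), about 60-65° over. I'll go a little further down, then release.

```bash
python3 -m inch '[{"rot":[0,0,0],"delta_pos":[-2,0,5],"claw":0},{"rot":[0,0,0],"delta_pos":[-3,0,9],"claw":0},{"rot":[0,0,0],"delta_pos":[-3,0,9],"claw":0.3},{"rot":[0,0,0],"delta_pos":[-3,0,9],"claw":0.3},{"rot":[0,0,0],"delta_pos":[-3,0,-10],"claw":0.3},{"rot":[0,0,0],"delta_pos":[-3,0,-40],"claw":0.3},{"rot":[0,0,0],"delta_pos":[-3,0,-40],"claw":0}]'
python3 - <<'E'
from h import *
p,d=shot('wrist','w4');shot('scene','s4')
for c in('scene','wrist'):
  g=ctrl.spot_point(c,'handle_end');print([((np.array(a['centre'])-O)@BR*1000).round(1) for a in g])
X=(cloud('wrist',d)-O)@BR*1000
m=(X[...,2]>74)&(X[...,2]<112)&(X[...,1]<-18)&(X[...,1]>-60)&(abs(X[...,0]+75)<9)
for a in range(-60,-15,8):
  k=m&(abs(X[...,1]-a)<4);print(a,k.sum(),np.percentile(X[k][:,2],90).round(1) if k.any() else 0)
go((-75,-42,95),(-75,-42,84))
E
```

```text
t: 8.28
position: [0.4607, -0.0373, 0.3013]
orientation: [179.8, -0.2, 70.5]
contact_force: [0.6, -0.3, -0.8]
grip_width: 0.102
finger_force: 0.0
[]
[array([-75.5, -58.5,  75.7])]
-60 0 0
-52 129 78.9
-44 154 79.7
-36 165 80.5
-28 185 81.3
-20 144 82.3
now tip box [-75.6 -45.2 126.1] t 8.475 F [0.3 0.2 0.3] w -0.0 0.0
rot [-0.1  0.   0. ]
(-75, -42, 95) [ 3.1  0.4 31.1]
(-75, -42, 84) [ 3.1  0.4 42.1]
```

View pics/w4.png

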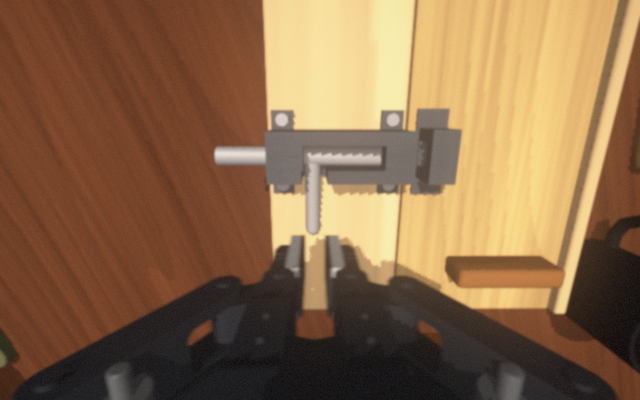

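Handle now lies level in the notch, running from (313,165) to (313,235) with its top at z about 80. Next I'll go to the cleat.

```bash
python3 -m inch '[{"rot":[0,0,0],"delta_pos":[-22,45,0],"claw":0},{"rot":[0,0,0],"delta_pos":[-44,90,0],"claw":0},{"rot":[0,0,0],"delta_pos":[-63,130,0],"claw":0},{"rot":[0,0,0],"delta_pos":[-63,130,15],"claw":0},{"rot":[0,0,0],"delta_pos":[-63,130,35],"claw":0},{"rot":[0,0,0],"delta_pos":[-63,130,45],"claw":0},{"rot":[0,0,0],"delta_pos":[-63,130,45],"claw":0}]'
python3 - <<'E'
from h import *
go((55,-60,81),(55,32,81))
E
```

```text
t: 9.35
position: [0.5607, -0.1399, 0.2535]
orientation: [-179.8, 0.0, 70.5]
contact_force: [-0.3, -0.7, 0.2]
grip_width: 0.002
finger_force: 0.0
now tip box [  53.5 -107.8   80.5] t 9.35 F [-0.3 -0.7  0.2] w 0.002 0.0
rot [-0.2  0.   0. ]
(55, -60, 81) [47.8  1.  -0.5]
(55, 32, 81) [139.8   1.1  -0.5]
```

```bash
python3 -m inch '[{"rot":[0,0,0],"delta_pos":[10,0,0],"claw":0},{"rot":[0,0,0],"delta_pos":[22,0,0],"claw":0},{"rot":[0,0,0],"delta_pos":[37,0,0],"claw":0},{"rot":[0,0,0],"delta_pos":[54,0,0],"claw":0},{"rot":[0,0,0],"delta_pos":[72,0,0],"claw":0},{"rot":[0,0,0],"delta_pos":[90,0,0],"claw":0},{"rot":[0,0,0],"delta_pos":[106,0,0],"claw":0},{"rot":[0,0,0],"delta_pos":[120,0,0],"claw":0}]'
python3 - <<'E'
from h import *
shot('top','t5');g=ctrl.spot_point('top','cleat');print([((np.array(a['centre'])-O)@BR*1000).round(1) for a in g])
go((55,34,81))
E
```

```text
t: 10.35
position: [0.602, -0.0264, 0.2548]
orientation: [180.0, -0.0, 70.5]
contact_force: [0.2, -2.1, 2.1]
grip_width: 0.003
finger_force: 1.1
[array([52.7, 31. , 96.8])]
now tip box [54.7 15.1 81.7] t 10.45 F [-0.4 -1.1  0.3] w 0.002 0.0
rot [ 0.  -0.2  0.1]
(55, 34, 81) [19.4  0.4  0.8]
```

```bash
python3 -m inch '[{"rot":[0,0,0],"delta_pos":[4,0,0],"claw":0},{"rot":[0,0,0],"delta_pos":[8,0,0],"claw":0},{"rot":[0,0,0],"delta_pos":[12,0,0],"claw":0},{"rot":[0,0,0],"delta_pos":[15,0,0],"claw":0},{"rot":[0,0,0],"delta_pos":[17,0,0],"claw":0},{"rot":[0,0,0],"delta_pos":[17,0,0],"claw":0},{"rot":[0,0,0],"delta_pos":[17,0,0],"claw":0}]'
python3 - <<'E'
from h import *
go((55,34,81))
ctrl.read_camera('top')
g=ctrl.spot_point('top','cleat');print([((np.array(a['centre'])-O)@BR*1000).round(1) for a in g])
E
```

```text
t: 11.32
position: [0.6072, -0.0114, 0.2547]
orientation: [180.0, -0.0, 70.5]
contact_force: [-0.3, -1.2, -1.8]
grip_width: 0.003
finger_force: 0.5
now tip box [54.9 29.  81.7] t 11.325 F [-0.3 -1.2 -1.8] w 0.003 0.5
rot [ 0. -0. -0.]
(55, 34, 81) [5.1 0.1 0.7]
[array([54.8, 47. , 95.4]), array([205.5,  81.9,   0. ])]
```

```bash
python3 -m inch '[{"rot":[0,0,0],"delta_pos":[2,0,0],"claw":0},{"rot":[0,0,0],"delta_pos":[4,0,0],"claw":0},{"rot":[0,0,0],"delta_pos":[4,0,0],"claw":0},{"rot":[0,0,0],"delta_pos":[-15,0,0],"claw":0},{"rot":[0,0,0],"delta_pos":[-15,0,-40],"claw":0},{"rot":[0,0,0],"delta_pos":[-60,0,-100],"claw":0},{"rot":[0,0,0],"delta_pos":[-110,0,-150],"claw":0},{"rot":[0,0,0],"delta_pos":[-110,0,-150],"claw":0}]'
python3 - <<'E'
from h import *
go()
for c in('top','wrist'):
  shot(c,c+'9')
  for q in('cleat','handle_end','pin'):
    g=ctrl.spot_point(c,q);print(c,q,[((np.array(a['centre'])-O)@BR*1000).round(1) for a in g[:2]])
E
```

```text
t: 12.42
position: [0.5699, -0.1192, 0.4074]
orientation: [179.7, 0.0, 70.2]
contact_force: [0.4, -0.1, -0.9]
grip_width: -0.001
finger_force: 0.0
now tip box [ 56.7 -85.3 234.4] t 12.425 F [ 0.4 -0.1 -0.9] w -0.001 0.0
rot [ 0.3  0.  -0.3]
top cleat [array([50.3, 52.1, 96.5]), array([-61.1,   1. , 104.1])]
top handle_end [array([-73.4, -55.8,  73.7])]
top pin [array([-76.4,   1.8,  79. ])]
wrist cleat [array([57.4, 49.5, 90.8])]
wrist handle_end [array([-74.1, -57.1,  72.9])]
wrist pin [array([-77.1,  -2.2,  80.1])]
```

View pics/wrist9.png

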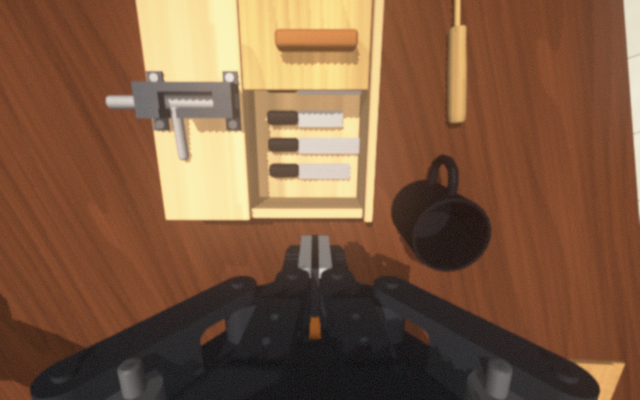

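The lid is open (cleat at (316,40), about y 50, so roughly 130 mm), and the handle is parked at (182,155).

```bash
python3 -c "
from cell import ctrl
print(ctrl.sign_off())"
```

```text
the job is handed in; nothing more can be done
None
```

The job is handed in: the pin is drawn back with its handle parked in the side notch, the lid is slid open about 130 mm, and the arm stayed clear of the mug, bottle, jar and spoon; the verdict was not shown.

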